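# Pull the used filter from the dust-filter case

## Task

Push the blue filter case square and flush into the inner corner of the aluminium stop, so that it touches both rails, then swing its grey flap right over until it stays open by itself. Draw out the used filter plate (orange frame) and finish while still holding it in the gripper: upright, still and clear of everything, over the middle of the green tray, its lower edge about 10 cm above the bench. Leave the white filter in its slot, the case flush in the corner with the flap open, and the glue bottle, screwdriver and tape roll where they are.

Things in the scene. Friction and masses are not known exactly. Their poses are not given: they have to be found in the camera images.
- stop: L-shaped aluminium corner stop fixed to the bench: two rails 20 mm thick, 60 mm tall. Origin: the inner corner at bench level, z up. Far rail's inner face is its plane x = 0 (from y = -220 to +20 mm), side rail's inner face its plane y = 0 (from x = -240 to 0 mm). The case belongs at x < 0, y < 0: home, the case's origin is at (-80, -60) mm here, axes parallel.
- case: Loose blue filter case, 160 (x) x 120 (y) x 90 (z) mm, walls and floor 5 mm, 0.8 to 1 kg in all. Origin: centre of underside, z up. Starts with its origin 30 to 60 mm short of home in both directions, turned up to 0.2 rad. Two slots at x = -34 and +34 mm each hold a plate upright across the case (thickness along x); guide ribs on the y walls end 55 mm above the underside. Flap hinged on the upper +y edge.
- flap (a joint): Angle of the grey flap: 0 closed (level), grows as its -y edge is lifted, stop at 2.0 rad. Light (0.1 kg) and nearly free: it falls shut below about 1.5 rad and falls open beyond about 1.7 rad.
- flap_hinge (a point): Point on the flap's hinge axis (along the case's x), at the middle of the case's +y upper edge, 90 mm above the case's underside, (0, +60, +90) mm in the case's frame.
- flap_handle (a point): Centre of the red bar handle: 24 mm long along the hinge, 16 mm in diameter, on a neck 10 x 8 mm, 22 mm above the top of the flap (160 x 122 x 5 mm, lying on the rim). Closed, it lies 102 mm from the hinge towards the case's -y and 27 mm above the hinge. Pinched on its two flat ends, the bar pivots between the fingers as the flap swings.
- used_filter: Used filter plate, orange frame, brown pleats, 0.08 kg: frame 10 (x, thickness) x 104 (y) x 60 (z) mm; on top in the middle a pull tab 10 x 30 mm, 23 mm tall. Origin: centre of underside, z up; tab top at z = 83 mm. Stands on the case's 5 mm floor in either slot, with 1 to 2 mm play; tab top 2 mm below the rim.
- clean_filter: Clean filter plate, white, otherwise the same as the used one; it stands in the other slot and stays there.
- tray: Shallow green catch tray, 150 x 120 mm, 22 mm tall, fixed on the bench. Origin: centre of its underside.
- glue: Bystander: white glue bottle with red cap, 48 mm in diameter, 120 mm tall. Origin: centre of its underside.
- driver: Bystander: screwdriver with a yellow handle lying on the bench beyond the far rail. Origin near its middle.
- tape: Bystander: roll of brown tape lying flat, 76 mm across, 24 mm tall. Origin: centre of its underside.
Not all that is in view belongs to the job. Of the things shaped like the tray, the green one is meant.

How it is judged:
By the outcome, as a careful person would: the job done as asked, in the order asked, and still so for the second after the job is handed in, while the arm keeps its last pose, push and grip.
It also fails if it takes over 66 s, if anything falls off the work surface, if the arm or the gripper's body presses on something with over 40 N, if the wrist force passes 120 N, or if a joint passes its speed limit or range.

## Robot

A 6-joint arm with a two-finger parallel gripper is mounted at the origin on the work surface. World frame = base frame: x ahead of the robot, y to its left, z up, the work surface at z = 0. Lengths are in m, angles in rad, forces in N, time in s.
With the tool pointing down it reaches from about 0.3 to 0.875 m from the base axis. Payload 6.4 kg.
Tool frame: the origin (TCP) lies midway between the tips of the shut fingers; the grasp point (between the pads) lies 19 mm behind it; z points along the fingers, y is the line along which they close (so a half turn about z gives the same grasp; the last joint's range is limited). The gripper opens to 88 mm and grips with 3 to 60 N. Pads are 18 mm wide; open, the fingers measure 123 mm over their backs; the gripper's body (75 mm by 187 mm) begins 45 mm behind the grasp point.
Start: joints at [-1.37, 0.181, 1.607, -0, 1.354, -0.206], TCP at [0.228, -0.528, 0.239] pointing down, gripper open.
Joint ranges: [-2.99, 2.99], [-0.89, 2.07], [0.3, 2.58], [-1.14, 4.28], [0, 2.63], [-3.12, 3.12]. Speed limits (rad/s): [2.57, 2.57, 3.01, 3.14, 3.14, 3.14].

## Interface

Orientations are given as a rotation vector (axis times angle).
In Python, from plant import readout, eyes, job gives the robot as it stands.
- The arm moves only by the tool send_rows, never from a script. Its argument "rows" is text: rows parted by semicolons, each of 7 numbers parted by spaces: the turn, a rotation vector about the tool's x, y, z in degrees, then the shift along the tool's x, y, z in m, then the gripper's target within -1 to 1 (fully open at 1, half-way at 0, shut at -1). A call has exactly 5 rows; each row shifts and turns the commanded pose from where the row before left it, along the tool's axes as they then stand; what a row does not reach is not made up. A row lasts 1/10 s, in which the tool goes at most 50 mm and 8.59 degrees, less where a joint would pass 70% of its speed; a pose out of reach is approached as far as the arm can. A call is refused whole if a number of a shift passes 0.05 or a number of a turn 8.59, either way. A call with a gripper value outside its range is refused whole. The fingers move at their own pace and stop on an object; "squeeze" is the grip in N (left out, the last holds). Time passes only in rows, so rows that do not move let the fingers close, or fill a call up. It gives the time, the measured TCP pose, the force, the opening and the grip force at its end, in the units of the state.
- readout.observe(): the state, without advancing time (a new reading comes with each control period).
- eyes.capture(name): name is "scene" or "top" or "wrist"; returns a dict with "pixels" (400x640x3 uint8, red, green, blue), "fov_y" (degrees; the focal length in pixels is half the picture's height over the tangent of half this angle, whatever the lens; pixels are square), "cx", "cy" (the principal point, pixels), "eye" and "attitude" of the camera in the world. Camera axes: x right, y down, z forward; pixel columns grow to the right and rows downward; lengths in m; the calibration is good to about 2 mm. A picture is of the moment at which its call begins. There is no depth.
- job.finish_job(): hands the job in; it is judged then, once.
The state is a dict: "time_s": time; "q": joint angles; "qd": joint speeds; "effort": joint torques, N m; "position": TCP position; "orientation": TCP orientation; "contact_force": force on the tool from outside, world axes, zero at the start; "moment": the same for the moment, N m; "finger_gap": finger opening in m; "finger_force": force on a finger pad.
Only numpy, scipy, OpenCV 4.12 (cv2) and the standard library are available. Lean on these libraries where they do the work, as an engineer would, in place of code of your own. Each camera call takes 0.05 s, during which the arm holds its last target. There are 200 camera calls.

## Working session

There is one attempt and no reset: what is moved stays moved. The work goes in short steps, Python scripts to look and compute and a tool call to move; the robot and the scene stay as the last step left them, time stands still between calls to the robot, and variables do not carry over. Pictures are saved under pics/ and viewed, at most 10 in all, crops included, and the job is handed in when it is done.

Besides the shell and the picture viewer there is one more tool, called after "Request:" as name(argument=value, ...) on one line, values as JSON. send_rows: Moves the arm, as the interface text tells. Its arguments: {"type":"object","properties":{"rows":{"type":"string"},"squeeze":{"type":"number"}},"required":["rows"]}

```bash
ls; mkdir -p pics; python3 - <<'E'
from plant import readout, eyes
import cv2
s=readout.observe();print(s)
for n in("scene","top","wrist"):
    c=eyes.capture(n);print(n,{k:v for k,v in c.items() if k!="pixels"})
    cv2.imwrite(f"pics/{n}0.png",c["pixels"][:,:,::-1])
E
```

```text
pics
{'time_s': 0.0, 'q': array([-1.37029184e+00,  1.81522786e-01,  1.60799221e+00,  1.12629397e-05,
        1.35374770e+00, -2.06268770e-01]), 'qd': array([ 2.22711932e-05, -3.11544996e-04, -8.18161289e-05,  1.48917179e-03,
        2.87874161e-04, -6.60006868e-04]), 'effort': array([ 1.13603252e-03, -4.33860934e+01, -3.41845930e+01,  7.03074946e-02,
        3.85007879e-02, -1.57856434e-04]), 'position': array([ 0.22742876, -0.52755126,  0.23782801]), 'orientation': array([-3.07520377e+00, -6.34220769e-01, -2.48209732e-05]), 'contact_force': array([0.77142134, 0.11077399, 0.31874619]), 'moment': array([-0.03393998, -0.02682668,  0.01722985]), 'finger_force': 0.0, 'finger_gap': 0.08846852991385344}
scene {'fov_y': 46.41901816025764, 'cx': 317.6956009848891, 'cy': 203.25178274844237, 'eye': array([ 1.23417469, -0.47327535,  0.64816252]), 'attitude': array([-1.97009862, -1.00266756,  0.52011674])}
top {'fov_y': 55.13594041172804, 'cx': 321.19965195828354, 'cy': 205.5219868711139, 'eye': array([0.46399826, 0.06559637, 0.89912038]), 'attitude': array([-2.16012788,  2.12411944, -0.15848996])}
wrist {'fov_y': 58.0634784752059, 'cx': 325.60684520821405, 'cy': 197.6529137990292, 'eye': array([ 0.30613233, -0.49513373,  0.3837721 ]), 'attitude': array([ 2.38491755, -1.56976774, -0.26276451])}
```

View pics/top0.png

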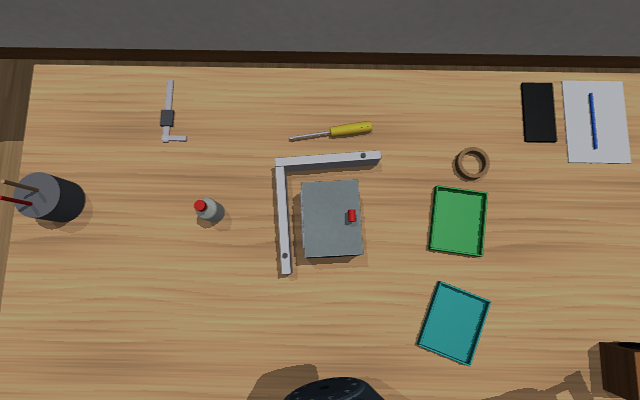

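View pics/scene0.png

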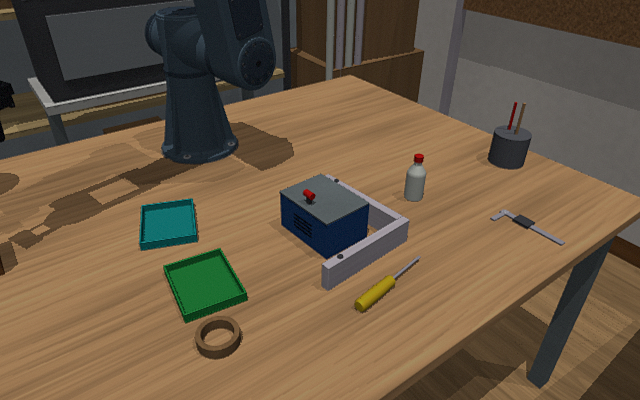

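The top view shows the case's grey flap at about (331,218) with its red handle at (352,216). The stop's inner corner is near (287,166). The green tray is at (459,221), with a teal decoy at (453,322). Other red things are the glue cap at (200,205) and the pencil at (15,200), so the handle is the one on the grey flap.

```bash
cat > h.py <<'E'
import numpy as np, cv2
from scipy.spatial.transform import Rotation as R
from plant import readout, eyes, job
def ray(c,px):
    px=np.atleast_2d(np.asarray(px,float)); f=200/np.tan(np.radians(c["fov_y"])/2)
    d=np.c_[(px[:,0]-c["cx"])/f,(px[:,1]-c["cy"])/f,np.ones(len(px))]
    return R.from_rotvec(c["attitude"]).apply(d)
def onz(c,px,z):
    d=ray(c,px); return c["eye"]+d*((z-c["eye"][2])/d[:,2])[:,None]
def proj(c,p):
    f=200/np.tan(np.radians(c["fov_y"])/2)
    q=R.from_rotvec(c["attitude"]).inv().apply(np.atleast_2d(p)-c["eye"])
    return q[:,:2]/q[:,2:]*f+[c["cx"],c["cy"]]
def tri(c1,p1,c2,p2):
    d1,d2=ray(c1,p1)[0],ray(c2,p2)[0]; A=np.c_[d1,-d2]
    t=np.linalg.lstsq(A,c2["eye"]-c1["eye"],rcond=None)[0]
    a,b=c1["eye"]+t[0]*d1,c2["eye"]+t[1]*d2
    return (a+b)/2,np.linalg.norm(a-b)
def blob(m,box=None):
    m=m.astype(np.uint8)
    if box: k=np.zeros_like(m);k[box[1]:box[3],box[0]:box[2]]=1;m=m*k
    n,l,s,ce=cv2.connectedComponentsWithStats(m); i=1+s[1:,4].argmax(); return l==i,ce[i],s[i]
def hsv(c): return cv2.cvtColor(c["pixels"],cv2.COLOR_RGB2HSV).astype(int)
def red(c): h=hsv(c); return ((h[...,0]<8)|(h[...,0]>172))&(h[...,1]>150)&(h[...,2]>60)
def rect(m): 
    p=np.argwhere(m)[:,::-1].astype(np.float32); return cv2.minAreaRect(p)
E
python3 - <<'E'
from h import *
c=eyes.capture("top"); s=eyes.capture("scene"); H=hsv(c)
for p in [(331,200),(300,163),(283,220),(459,221),(330,159)]: print(p,H[p[1],p[0]])
mr,ce,_=blob(red(c),(330,190,380,240)); ms,ces,_=blob(red(s),(290,180,330,210))
print("handle",ce,ces,tri(c,ce,s,ces),onz(c,ce,.117))
low=(H[...,1]<60)
flap,fc,st=blob((low&(H[...,2]>60))|mr,(297,176,370,262)); print(st)
b=cv2.boxPoints(rect(flap)); P=onz(c,b,.095); print("flap",b,P,[np.linalg.norm(P[i]-P[i-1]) for i in range(4)])
hull=cv2.convexHull(np.argwhere(flap)[:,::-1].astype(np.int32)); ap=cv2.approxPolyDP(hull,5,True)[:,0];print("poly",ap.tolist(),onz(c,ap,.095).round(4).tolist())
g,gc,_=blob((abs(H[...,0]-60)<12)&(H[...,1]>120)); b=cv2.boxPoints(rect(g));P=onz(c,b,.022);print("tray",gc,P.mean(0),[np.linalg.norm(P[i]-P[i-1]) for i in range(4)],onz(c,gc,.01))
im=c["pixels"][140:290,260:400,::-1]; cv2.imwrite("pics/crop.png",cv2.resize(im,None,fx=4,fy=4,interpolation=cv2.INTER_NEAREST))
E
```

```text
(331, 200) [ 98  23 121]
(300, 163) [109  11 186]
(283, 220) [111  10 179]
(459, 221) [ 67 141 150]
(330, 159) [111  10 180]
handle [351.29411765 215.32941176] [308.6875 194.0125] (array([0.56271428, 0.00587467, 0.11666124]), np.float64(0.0010532343565828708)) [[0.56297476 0.00633085 0.117     ]]
[ 300  180   63   78 4429]
flap [[298.59668 182.33702]
 [358.69336 179.17403]
 [362.67126 254.75414]
 [302.5746  257.9171 ]] [[ 0.63509545  0.11792116  0.095     ]
 [ 0.64416375 -0.01080178  0.095     ]
 [ 0.4834471  -0.0194457   0.095     ]
 [ 0.47481017  0.10551859  0.095     ]] [np.float64(0.1607644047183041), np.float64(0.1290419691814052), np.float64(0.1609489333151347), np.float64(0.12526240588929402)]
poly [[361, 254], [304, 256], [301, 183], [357, 180]] [[0.4849, -0.016, 0.095], [0.4788, 0.1026, 0.095], [0.6337, 0.1127, 0.095], [0.6423, -0.0072, 0.095]]
tray [457.70430263 220.77043026] [ 0.56743878 -0.24637656  0.022     ] [np.float64(0.12292999468966848), np.float64(0.15412761846476586), np.float64(0.12612411112766717), np.float64(0.15392431961828434)] [[ 0.5678856  -0.24996309  0.01      ]]
```

View pics/crop.png

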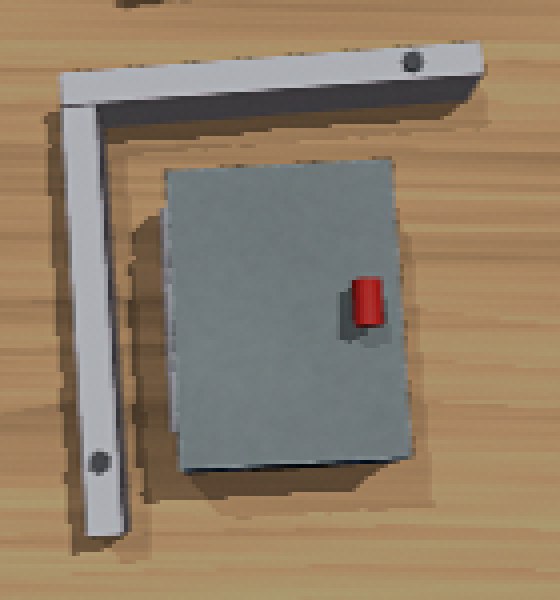

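The close crop confirms the choice: a red bar on the grey flap (crop (368,302)), with the inner corner at crop (99,106). Next I fit the rail edges and work out the first pushing pose.

```bash
cat >> h.py <<'E'
def pose(yaw,tilt_dir,tilt,flip=0):
    """tool z down tilted by tilt towards world heading tilt_dir; tool y along heading yaw"""
    z=np.array([np.sin(tilt)*np.cos(tilt_dir),np.sin(tilt)*np.sin(tilt_dir),-np.cos(tilt)])
    y=np.array([np.cos(yaw),np.sin(yaw),0]); y-=z*(y@z); y/=np.linalg.norm(y); 
    if flip: y=-y
    return R.from_matrix(np.c_[np.cross(y,z),y,z])
def turn(A,B):
    v=np.degrees((A.inv()*B).as_rotvec()); n=int(np.ceil(abs(v).max()/8.5)); print("turn",v.round(2),"rows",n,"each",(v/max(n,1)).round(3))
def shift(A,p,q):
    v=A.inv().apply(np.asarray(q)-p); n=int(np.ceil(np.linalg.norm(v)/.05)); print("shift",v.round(4),"rows",n,"each",(v/max(n,1)).round(4))
E
python3 - <<'E'
from h import *
c=eyes.capture("top"); G=hsv(c); s=readout.observe()
m=(G[...,1]<40)&(G[...,2]>150)
# far rail lower edge, cols 292..372 ; side rail right edge rows 172..265
far=np.array([(x,140+np.where(m[140:176,x])[0].max()+.5) for x in range(292,372,2)],float)
side=np.array([(270+np.where(m[y,270:297])[0].max()+.5,y) for y in range(174,262,2)],float)
F=onz(c,far,.06);S=onz(c,side,.06)
def line(P):
    vx,vy,x,y=cv2.fitLine(P[:,:2].astype(np.float32),cv2.DIST_HUBER,0,.01,.01).ravel(); return np.array([x,y]),np.array([vx,vy])
p,u=line(F);q,v=line(S)
print("far heading",np.arctan2(*(u*np.sign(u[1]))[::-1])-np.pi/2,"side heading",np.arctan2(*(v*np.sign(v[0]))[::-1]))
t=np.linalg.solve(np.c_[u,-v],q-p);print("corner",p+u*t[0])
b=onz(c,[(209,213)],.06);print("glue~",b, onz(c,(472,163),.024))
A=R.from_rotvec(s["orientation"]);print(A.as_matrix().round(3))
E
```

```text
far heading 0.09681797 side heading 0.09476759
corner [0.6811749  0.15551147]
glue~ [[0.57010903 0.31638386 0.06      ]] [[ 0.70332462 -0.28351529  0.024     ]]
[[ 0.918  0.396 -0.   ]
 [ 0.396 -0.918  0.001]
 [ 0.    -0.001 -1.   ]]
```

```bash
cat >> h.py <<'E'
a=0.096; C0=np.array([.6812,.1555]); u=np.array([np.cos(a),np.sin(a)]); v=np.array([-u[1],u[0]])
def W(x,y,z): return np.r_[C0+x*u+y*v,z]   # stop frame -> world
def S(p): d=np.asarray(p)[:2]-C0; return np.r_[d@u,d@v,p[2]]
P1=pose(a-np.pi/2,a,np.radians(20)); P2=pose(a,a+np.pi/2,np.radians(30)); PD=pose(a,0,0)
E
python3 - <<'E'
from h import *
s=readout.observe();A=R.from_rotvec(s["orientation"]);p=s["position"]
print(P1.as_matrix().round(3));turn(A,P1);shift(P1,p,W(-.255,-.095,.2));shift(P1,[0,0,.165],[0,0,0]);print(P2.as_matrix().round(3),PD.as_matrix().round(3));turn(P1,P2);turn(P2,PD)
print(W(-.255,-.095,.2))
E
```

```text
[[ 0.935  0.096  0.34 ]
 [ 0.09  -0.995  0.033]
 [ 0.342  0.    -0.94 ]]
turn [-3.14 19.84 17.62] rows 3 each [-1.048  6.612  5.873]
shift [ 0.2332 -0.5418  0.1257] rows 13 each [ 0.0179 -0.0417  0.0097]
shift [-0.0564 -0.      0.155 ] rows 4 each [-0.0141 -0.      0.0388]
[[-0.083  0.995 -0.048]
 [ 0.862  0.096  0.498]
 [ 0.5    0.    -0.866]] [[-0.096  0.995  0.   ]
 [ 0.995  0.096  0.   ]
 [ 0.     0.    -1.   ]]
turn [ 38.08   7.85 -81.65] rows 10 each [ 3.808  0.785 -8.165]
turn [  0. -30.   0.] rows 4 each [ 0.  -7.5  0. ]
[0.43648014 0.03649501 0.2       ]
```

Request:
send_rows(rows="-1.05 6.61 5.87 0 0 0 0.1; -1.05 6.61 5.87 0 0 0 0.1; -1.05 6.61 5.87 0 0 0 0.1; 0 0 0 0.0179 -0.0417 0.0097 0.1; 0 0 0 0.0179 -0.0417 0.0097 0.1")

```text
time_s: 0.8
position: [0.2574, -0.4407, 0.2312]
orientation: [-3.077, -0.158, -0.524]
contact_force: [0.2, -0.3, -0.1]
finger_gap: 0.0504
finger_force: 0.0
```

Request:
send_rows(rows="0 0 0 0.0179 -0.0417 0.0097 0.1; 0 0 0 0.0179 -0.0417 0.0097 0.1; 0 0 0 0.0179 -0.0417 0.0097 0.1; 0 0 0 0.0179 -0.0417 0.0097 0.1; 0 0 0 0.0179 -0.0417 0.0097 0.1")

```text
time_s: 1.3
position: [0.3365, -0.2214, 0.2152]
orientation: [-3.078, -0.164, -0.525]
contact_force: [0.4, -0.0, 0.1]
finger_gap: 0.0484
finger_force: 0.0
```

Request:
send_rows(rows="0 0 0 0.0179 -0.0417 0.0097 0.1; 0 0 0 0.0179 -0.0417 0.0097 0.1; 0 0 0 0.0179 -0.0417 0.0097 0.1; 0 0 0 0.0179 -0.0417 0.0097 0.1; 0 0 0 0.0179 -0.0417 0.0097 0.1")

```text
time_s: 1.8
position: [0.4145, -0.0032, 0.1993]
orientation: [-3.078, -0.165, -0.528]
contact_force: [0.5, -0.8, 0.2]
finger_gap: 0.0481
finger_force: 0.0
```

Request:
send_rows(rows="0 0 0 0.0179 -0.0417 0.0097 0.1; 0 0 0 0 0 0 0.1; 0 0 0 0 0 0 0.1; 0 0 0 0 0 0 0.1; 0 0 0 0 0 0 0.1")

```text
time_s: 2.3
position: [0.4297, 0.0368, 0.1954]
orientation: [-3.079, -0.16, -0.524]
contact_force: [0.5, -0.6, -0.0]
finger_gap: 0.0485
finger_force: 0.0
```

Request:
send_rows(rows="0 0 0 -0.0137 0 0.0376 0.1; 0 0 0 -0.0137 0 0.0376 0.1; 0 0 0 -0.0137 0 0.0376 0.1; 0 0 0 -0.0137 0 0.0376 0.1; 0 0 0 0 0 0 0.1")

```text
time_s: 2.8
position: [0.4221, 0.0376, 0.0293]
orientation: [-3.078, -0.156, -0.502]
contact_force: [-0.3, 0.1, 0.4]
finger_gap: 0.0484
finger_force: 0.0
```

Request:
send_rows(rows="0 0 0 0.0094 0 0.0034 0.1; 0 0 0 0.0094 0 0.0034 0.1; 0 0 0 0.0094 0 0.0034 0.1; 0 0 0 0.0094 0 0.0034 0.1; 0 0 0 0.0094 0 0.0034 0.1")

```text
time_s: 3.3
position: [0.478, 0.0435, 0.0358]
orientation: [-3.078, -0.167, -0.524]
contact_force: [-13.0, -4.1, 11.4]
finger_gap: 0.0484
finger_force: 6.5
```

Request:
send_rows(rows="0 0 0 0.0075 0 0.0027 0.1; 0 0 0 0.0075 0 0.0027 0.1; 0 0 0 0.0075 0 0.0027 0.1; 0 0 0 0.0075 0 0.0027 0.1; 0 0 0 0 0 0 0.1")

```text
time_s: 3.8
position: [0.5097, 0.0474, 0.0352]
orientation: [-3.077, -0.167, -0.524]
contact_force: [-3.3, 0.8, -0.3]
finger_gap: 0.0484
finger_force: 1.1
```

Request:
send_rows(rows="0 0 0 0.0028 0 0.001 0.1; 0 0 0 0.0028 0 0.001 0.1; 0 0 0 0.0028 0 0.001 0.1; 0 0 0 0.0028 0 0.001 0.1; 0 0 0 0 0 0 0.1")

```text
time_s: 4.3
position: [0.5197, 0.0488, 0.0345]
orientation: [-3.077, -0.167, -0.519]
contact_force: [-12.3, -1.6, 9.9]
finger_gap: 0.0482
finger_force: 6.1
```

Request:
send_rows(rows="0 0 0 0.0014 0 0.0005 0.1; 0 0 0 0.0014 0 0.0005 0.1; 0 0 0 0 0 0 0.1; 0 0 0 0 0 0 0.1; 0 0 0 0 0 0 0.1")

```text
time_s: 4.8
position: [0.5201, 0.0492, 0.0335]
orientation: [-3.078, -0.168, -0.512]
contact_force: [-24.2, -4.1, 20.0]
finger_gap: 0.0486
finger_force: 12.4
```

Request:
send_rows(rows="0 0 0 -0.0188 0 -0.0068 0.1; 0 0 0 -0.0188 0 -0.0068 0.1; 0 0 0 0.016 0 -0.0439 0.1; 0 0 0 0.016 0 -0.0439 0.1; 0 0 0 0.016 0 -0.0439 0.1")

```text
time_s: 5.3
position: [0.4861, 0.0448, 0.1777]
orientation: [-3.078, -0.165, -0.527]
contact_force: [0.6, -1.1, 0.5]
finger_gap: 0.0487
finger_force: 0.0
```

Request:
send_rows(rows="3.81 0.79 -8.17 0 0 0 0.1; 3.81 0.79 -8.17 0 0 0 0.1; 3.81 0.79 -8.17 0 0 0 0.1; 3.81 0.79 -8.17 0 0 0 0.1; 3.81 0.79 -8.17 0 0 0 0.1")

```text
time_s: 5.8
position: [0.4864, 0.0444, 0.1762]
orientation: [-2.649, -1.153, -0.538]
contact_force: [0.3, -0.2, -0.4]
finger_gap: 0.0486
finger_force: 0.0
```

Request:
send_rows(rows="3.81 0.79 -8.17 0 0 0 0.1; 3.81 0.79 -8.17 0 0 0 0.1; 3.81 0.79 -8.17 0 0 0 0.1; 3.81 0.79 -8.17 0 0 0 0.1; 3.81 0.79 -8.17 0 0 0 0.1")

```text
time_s: 6.3
position: [0.4865, 0.0441, 0.1756]
orientation: [-1.928, -1.928, -0.482]
contact_force: [0.2, -0.2, -0.4]
finger_gap: 0.0484
finger_force: 0.0
```

```bash
cat > look.py <<'E'
from h import *
def casepos(c):
    H=hsv(c); mr=red(c); pr=proj(c,W(-.09,-.075,.095))[0]; x,y=pr.astype(int)
    m,_,st=blob(((H[...,1]<60)&(H[...,2]>60)&(H[...,2]<150))|mr,(x-50,y-60,x+50,y+60)); r=rect(m); b=cv2.boxPoints(r); P=onz(c,b,.095); 
    return st,P
E
python3 - <<'E'
from look import *
s=readout.observe();A=R.from_rotvec(s["orientation"]);p=s["position"];print(p,S(p));turn(A,P2);shift(P2,p,W(-.08,-.215,p[2]));shift(P2,[0,0,p[2]],[0,0,.035])
c=eyes.capture("top");w=eyes.capture("scene"); cv2.imwrite("pics/a.png",np.hstack([c["pixels"][120:300,240:480,::-1],w["pixels"][130:310,220:460,::-1]]).repeat(1,0))
i=cv2.imread("pics/a.png");cv2.imwrite("pics/a.png",cv2.resize(i,(800,300)))
E
```

```text
[0.48645806 0.04406673 0.17561311] [-0.20452642 -0.09225366  0.17561311]
turn [ 1.6   0.75 -5.08] rows 1 each [ 1.599  0.746 -5.084]
shift [-0.1063  0.1245 -0.0614] rows 4 each [-0.0266  0.0311 -0.0153]
shift [-0.0703  0.      0.1218] rows 3 each [-0.0234  0.      0.0406]
```

View pics/a.png

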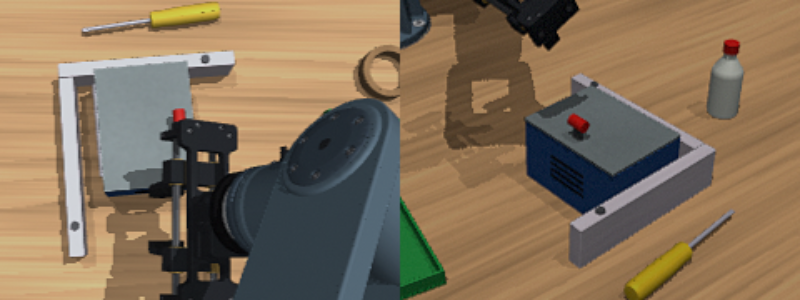

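The case now lies against the far rail (flap top edge at about (125,65) in the left half), with a gap left towards the side rail. Next comes the push towards +y.

Request:
send_rows(rows="0 0 0 -0.0266 0.0311 -0.0153 0.1; 0 0 0 -0.0266 0.0311 -0.0153 0.1; 0 0 0 -0.0266 0.0311 -0.0153 0.1; 0 0 0 -0.0266 0.0311 -0.0153 0.1; 0 0 0 0 0 0 0.1")

```text
time_s: 6.9
position: [0.613, -0.0819, 0.1731]
orientation: [-1.943, -1.918, -0.483]
contact_force: [-1.0, 0.8, 0.3]
finger_gap: 0.0485
finger_force: 0.0
```

```bash
python3 - <<'E'
from h import *
s=readout.observe();A=R.from_rotvec(s["orientation"]);p=s["position"];print(p,S(p),s["q"]);turn(A,P2);shift(P2,p,W(-.08,-.215,.036))
E
```

```text
[ 0.61299533 -0.08190716  0.17309674] [-0.09064672 -0.22977643  0.17309674] [-0.54069783  0.46627888  1.46069469  0.42253965  1.51183567 -0.61713428]
turn [ 1.91  0.87 -5.74] rows 1 each [ 1.911  0.871 -5.74 ]
shift [-0.0558  0.0106  0.1261] rows 3 each [-0.0186  0.0035  0.042 ]
```

Request:
send_rows(rows="1.91 0.87 -5.74 0 0 0 0.1; 0 0 0 -0.0186 0.0035 0.042 0.1; 0 0 0 -0.0186 0.0035 0.042 0.1; 0 0 0 -0.0186 0.0035 0.042 0.1; 0 0 0 0 0 0 0.1")

```text
time_s: 7.4
position: [0.6137, -0.0585, 0.0304]
orientation: [-1.811, -1.999, -0.48]
contact_force: [-0.9, 0.7, 0.5]
finger_gap: 0.0486
finger_force: 0.0
```

Request:
send_rows(rows="0 0 0 0.0087 0 0.005 0.1; 0 0 0 0.0087 0 0.005 0.1; 0 0 0 0.0087 0 0.005 0.1; 0 0 0 0.0087 0 0.005 0.1; 0 0 0 0.0087 0 0.005 0.1")

```text
time_s: 7.9
position: [0.6141, -0.0116, 0.0381]
orientation: [-1.815, -2.013, -0.489]
contact_force: [0.9, -12.6, 2.8]
finger_gap: 0.0483
finger_force: 6.8
```

Request:
send_rows(rows="0 0 0 0.0052 0 0.003 0.1; 0 0 0 0.0052 0 0.003 0.1; 0 0 0 0.0052 0 0.003 0.1; 0 0 0 0.0052 0 0.003 0.1; 0 0 0 0 0 0 0.1")

```text
time_s: 8.4
position: [0.6122, 0.0102, 0.038]
orientation: [-1.817, -2.014, -0.488]
contact_force: [0.3, -6.9, 3.5]
finger_gap: 0.0485
finger_force: 3.3
```

```bash
python3 - <<'E'
from h import *
s=readout.observe();A=R.from_rotvec(s["orientation"]);p=s["position"];print(p,S(p));turn(A,P2)
E
```

```text
[0.61215945 0.01024142 0.03796272] [-0.08264607 -0.13797203  0.03796272]
turn [-0.11  0.03  0.34] rows 1 each [-0.115  0.026  0.336]
```

Request:
send_rows(rows="0 0 0 0.0026 0 0.0015 0.1; 0 0 0 0.0026 0 0.0015 0.1; 0 0 0 0.0026 0 0.0015 0.1; 0 0 0 0 0 0 0.1; 0 0 0 0 0 0 0.1")

```text
time_s: 8.9
position: [0.6114, 0.0186, 0.038]
orientation: [-1.818, -2.014, -0.488]
contact_force: [-0.8, -8.7, 3.7]
finger_gap: 0.0485
finger_force: 4.2
```

Request:
send_rows(rows="0 0 0 0.0013 0 0.0008 0.1; 0 0 0 0.0013 0 0.0008 0.1; 0 0 0 0 0 0 0.1; 0 0 0 0 0 0 0.1; 0 0 0 0 0 0 0.1")

```text
time_s: 9.4
position: [0.6114, 0.0195, 0.038]
orientation: [-1.821, -2.015, -0.486]
contact_force: [-3.0, -15.8, 5.7]
finger_gap: 0.0485
finger_force: 7.8
```

Request:
send_rows(rows="0 0 0 0.0013 0 0.0008 0.1; 0 0 0 0.0013 0 0.0008 0.1; 0 0 0 0 0 0 0.1; 0 0 0 0 0 0 0.1; 0 0 0 0 0 0 0.1")

```text
time_s: 9.9
position: [0.6115, 0.0198, 0.038]
orientation: [-1.824, -2.018, -0.484]
contact_force: [-6.2, -26.5, 8.8]
finger_gap: 0.0485
finger_force: 12.6
```

Request:
send_rows(rows="0 0 0 -0.013 0 -0.0075 0.1; 0 0 0 -0.026 0 -0.015 0.1; 0 0 0 0.025 0 -0.0433 0.1; 0 0 0 0.025 0 -0.0433 0.1; 0 0 0 0.025 0 -0.0433 0.1")

```text
time_s: 10.4
position: [0.6137, -0.0182, 0.1875]
orientation: [-1.814, -2.008, -0.487]
contact_force: [1.2, -0.7, -0.0]
finger_gap: 0.0486
finger_force: 0.0
```

Request:
send_rows(rows="0 -7.5 0 -0.03 0 0 0.1; 0 -7.5 0 -0.03 0 0 0.1; 0 -7.5 0 -0.03 0 0 0.1; 0 -7.5 0 -0.03 0 0 0.1; 0 0 0 0 0 0 0.1")

```text
time_s: 10.9
position: [0.6256, -0.1296, 0.1479]
orientation: [-2.101, -2.332, -0.0]
contact_force: [-1.1, 0.1, -0.2]
finger_gap: 0.0484
finger_force: 0.0
```

```bash
python3 - <<'E'
from h import *
s=readout.observe();A=R.from_rotvec(s["orientation"]);p=s["position"];print(p,S(p));turn(A,PD)
c=eyes.capture("top");w=eyes.capture("scene"); 
cv2.imwrite("pics/b.png",cv2.resize(np.hstack([c["pixels"][140:280,260:400,::-1],w["pixels"][150:290,270:410,::-1]]),(800,400),interpolation=cv2.INTER_CUBIC))
mr,ce,st=blob(red(c),(280,150,400,260)); ms,ces,st2=blob(red(w),(290,160,370,240)); h,e=tri(c,ce,w,ces); print(st,st2,"handle",h,e,S(h),"want -.08 -.102 .117"); print(S(onz(c,ce,.117)[0]))
E
```

```text
[ 0.62562766 -0.12961248  0.14792526] [-0.08264524 -0.27847294  0.14792526]
turn [-0.09 -0.1   0.47] rows 1 each [-0.087 -0.099  0.471]
[329 186   8  13  85] [332 193  12  11  83] handle [0.61040407 0.04581116 0.11716541] 0.0013034991507582159 [-0.08098391 -0.10239781  0.11716541] want -.08 -.102 .117
[-0.08050988 -0.10192348  0.117     ]
```

View pics/b.png

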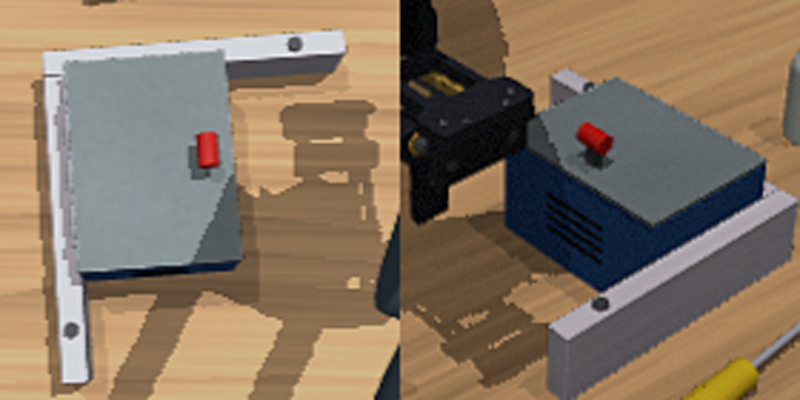

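The view shows the case seated along both rails, and the handle is within 1 mm of its home prediction (crop (207,150)). Now for the handle.

Request:
send_rows(rows="0 0 0.47 0 0 -0.03 0.1; 0 0 0 0.0441 0.0005 0 0.1; 0 0 0 0.0441 0.0005 0 0.1; 0 0 0 0.0441 0.0005 0 0.1; 0 0 0 0.0441 0.0005 0 0.1")

```text
time_s: 11.5
position: [0.6105, 0.0476, 0.1786]
orientation: [-2.111, -2.318, -0.004]
contact_force: [0.8, -0.3, 0.0]
finger_gap: 0.0484
finger_force: 0.0
```

Request:
send_rows(rows="0 0 0 0 0 0 0.1; 0 0 0 0 0 0 0.1; 0 0 0 0 0 0 0.1; 0 0 0 0 0 0.02 0.1; 0 0 0 0 0 0.02 0.1")

```text
time_s: 12.0
position: [0.612, 0.0439, 0.1388]
orientation: [-2.115, -2.32, -0.004]
contact_force: [-0.6, 0.1, -0.6]
finger_gap: 0.0486
finger_force: 0.0
```

```bash
python3 - <<'E'
from h import *
s=readout.observe();A=R.from_rotvec(s["orientation"]);p=s["position"];print(p,S(p));turn(A,PD);shift(A,p,W(-.0807,-.102,.104))
E
```

```text
[0.61198776 0.04390372 0.1388106 ] [-0.07959035 -0.10444826  0.1388106 ]
turn [ 0.02 -0.19 -0.21] rows 1 each [ 0.024 -0.191 -0.21 ]
shift [ 0.0023 -0.0011  0.0348] rows 1 each [ 0.0023 -0.0011  0.0348]
```

Request:
send_rows(rows="0 0 0 0.0011 -0.0005 0.0174 0.1; 0 0 0 0.0012 -0.0006 0.0174 0.1; 0 0 0 0 0 0 0.1; 0 0 0 0 0 0 0.1; 0 0 0 0 0 0 -0.4", squeeze=8)

```text
time_s: 12.5
position: [0.6107, 0.047, 0.1049]
orientation: [-2.114, -2.322, -0.003]
contact_force: [-0.2, -0.3, 0.4]
finger_gap: 0.0422
finger_force: 0.0
```

Request:
send_rows(rows="0 0 0 0 0 0 -0.7; 0 0 0 0 0 0 -0.7; 0 0 0 0 0 0 -0.7; 0 0 0 0 0 0 -0.7; 0 0 0 0 0 0 -0.7")

```text
time_s: 13.0
position: [0.6099, 0.0477, 0.1044]
orientation: [-2.112, -2.322, -0.002]
contact_force: [-3.1, -0.7, 5.9]
finger_gap: 0.024
finger_force: 8.0
```

```bash
python3 - <<'E'
from h import *
s=readout.observe();A=R.from_rotvec(s["orientation"]);p=s["position"];print(p,S(p),s["contact_force"],s["finger_gap"],s["finger_force"])
r=np.hypot(.102,.027);b=np.arctan2(.027,.102)
th=np.linspace(0,1.92,23); y=-r*np.cos(b+th);z=r*np.sin(b+th)
for k,(i,j) in enumerate(zip(np.diff(y),np.diff(z))): print(k,i.round(4),(-j).round(4))
E
```

```text
[0.60988176 0.04769569 0.10444798] [-0.08132319 -0.10047189  0.10444798] [-3.14517876 -0.6803518   5.92173113] 0.023998589296839345 7.999324125121348
0 0.0027 -0.0088
1 0.0035 -0.0085
2 0.0042 -0.0082
3 0.0049 -0.0078
4 0.0056 -0.0073
5 0.0062 -0.0068
6 0.0068 -0.0062
7 0.0073 -0.0056
8 0.0077 -0.005
9 0.0082 -0.0043
10 0.0085 -0.0035
11 0.0088 -0.0028
12 0.009 -0.002
13 0.0091 -0.0012
14 0.0092 -0.0004
15 0.0092 0.0004
16 0.0091 0.0012
17 0.009 0.002
18 0.0088 0.0027
19 0.0085 0.0035
20 0.0082 0.0042
21 0.0078 0.0049
```

Request:
send_rows(rows="0 0 0 0.0027 0 -0.0088 -0.7; 0 0 0 0.0035 0 -0.0085 -0.7; 0 0 0 0.0042 0 -0.0082 -0.7; 0 0 0 0.0049 0 -0.0078 -0.7; 0 0 0 0.0056 0 -0.0073 -0.7")

```text
time_s: 13.5
position: [0.6076, 0.0691, 0.1451]
orientation: [-2.111, -2.322, -0.001]
contact_force: [-0.2, -1.3, -0.4]
finger_gap: 0.024
finger_force: 8.0
```

Request:
send_rows(rows="0 0 0 0.0062 0 -0.0068 -0.7; 0 0 0 0.0068 0 -0.0062 -0.7; 0 0 0 0.0073 0 -0.0056 -0.7; 0 0 0 0.0077 0 -0.005 -0.7; 0 0 0 0.0082 0 -0.0043 -0.7")

```text
time_s: 14.0
position: [0.6043, 0.1053, 0.1727]
orientation: [-2.111, -2.322, -0.002]
contact_force: [-1.2, -1.4, -1.5]
finger_gap: 0.024
finger_force: 8.0
```

```bash
python3 - <<'E'
from h import *
s=readout.observe();p=S(s["position"]);print(p,s["contact_force"],s["finger_gap"],s["finger_force"],"radius",np.hypot(p[1],p[2]+.0127-.09))
E
```

```text
[-0.08139333 -0.04258519  0.17273329] [-1.1660207  -1.4386447  -1.54127697] 0.024022309874685954 7.999929584912024 radius 0.1045036465059637
```

Tracking well with low force; I carry on along the arc.

Request:
send_rows(rows="0 0 0 0.0085 0 -0.0035 -0.7; 0 0 0 0.0088 0 -0.0028 -0.7; 0 0 0 0.009 0 -0.002 -0.7; 0 0 0 0.0091 0 -0.0012 -0.7; 0 0 0 0.0092 0 -0.0004 -0.7")

```text
time_s: 14.5
position: [0.6001, 0.1498, 0.1825]
orientation: [-2.112, -2.322, -0.002]
contact_force: [-1.9, -0.7, -1.0]
finger_gap: 0.024
finger_force: 8.0
```

Request:
send_rows(rows="0 0 0 0.0092 0 0.0004 -0.7; 0 0 0 0.0091 0 0.0012 -0.7; 0 0 0 0.009 0 0.002 -0.7; 0 0 0 0.0088 0 0.0027 -0.7; 0 0 0 0.0085 0 0.0035 -0.7")

```text
time_s: 15.0
position: [0.596, 0.1941, 0.1725]
orientation: [-2.112, -2.322, -0.002]
contact_force: [-0.7, -0.7, -1.9]
finger_gap: 0.0237
finger_force: 8.0
```

Request:
send_rows(rows="0 0 0 0.0082 0 0.0042 -0.7; 0 0 0 0.004 0 0.0025 -0.7; 0 0 0 0 0 0 -0.7; 0 0 0 0 0 0 -0.7; 0 0 0 0 0 0 -0.7")

```text
time_s: 15.5
position: [0.5949, 0.2054, 0.1662]
orientation: [-2.112, -2.321, -0.002]
contact_force: [0.1, 1.0, 0.7]
finger_gap: 0.024
finger_force: 8.0
```

```bash
python3 - <<'E'
from h import *
s=readout.observe();p=S(s["position"]);print(p,s["contact_force"],s["finger_gap"],s["finger_force"],"radius",np.hypot(p[1],p[2]+.0127-.09), "ang",np.arctan2(p[2]+.0127-.09,-p[1])-.2588)
E
```

```text
[-0.08110921  0.05797563  0.16624903] [0.10322574 1.00605774 0.72893069] 0.023983535856611168 7.9987641458865255 radius 0.10617487107854416 ang 1.8896252205780621
```

Request:
send_rows(rows="0 0 0 0 0 0 0.1; 0 0 0 0 0 0 0.1; 0 0 0 0 0 0 0.1; 0 0 0 0.006 0 0.003 0.1; 0 0 0 0.006 0 0 0.1")

```text
time_s: 16.0
position: [0.5934, 0.2176, 0.1626]
orientation: [-2.112, -2.321, -0.001]
contact_force: [0.2, 0.0, -0.7]
finger_gap: 0.0484
finger_force: 0.0
```

Request:
send_rows(rows="0 0 0 0.005 0 -0.02 0.1; 0 0 0 0 0 -0.045 0.1; 0 0 0 0 0 -0.045 0.1; 0 0 0 -0.045 0 0 0.1; 0 0 0 -0.045 0 0 0.1")

```text
time_s: 16.5
position: [0.6027, 0.1333, 0.2753]
orientation: [2.109, 2.328, 0.006]
contact_force: [0.6, -0.1, -0.6]
finger_gap: 0.0487
finger_force: 0.0
```

Request:
send_rows(rows="0 0 0 -0.045 0 0 0.1; 0 0 0 -0.045 0 0 0.1; 0 0 0 -0.045 0 0 0.1; 0 0 0 -0.045 0 0 0.1; 0 0 0 0 0 0 0.1")

```text
time_s: 17.0
position: [0.6192, -0.0517, 0.272]
orientation: [-2.119, -2.317, 0.0]
contact_force: [-0.6, -0.0, -0.2]
finger_gap: 0.0488
finger_force: 0.0
```

```bash
python3 - <<'E'
from h import *
s=readout.observe();print(s["position"],S(s["position"]))
c=eyes.capture("top");w=eyes.capture("scene"); 
np.savez("cap.npz",t=c["pixels"],s=w["pixels"])
cv2.imwrite("pics/d.png",cv2.resize(np.hstack([c["pixels"][140:280,260:400,::-1],w["pixels"][130:270,270:410,::-1]]),(800,400),interpolation=cv2.INTER_CUBIC))
mr,ce,st=blob(red(c),(240,150,400,260)); ms,ces,st2=blob(red(w),(290,130,400,240)); h,e=tri(c,ce,w,ces); print(st,st2,"handle",h,e,S(h))
E
```

```text
[ 0.61923164 -0.05170151  0.2720178 ] [-0.08154383 -0.20030763  0.2720178 ]
[242 187   8  14  95] [343 193   1   1   1] handle [0.57423337 0.17413844 0.08370858] 0.1348264319866844 [-0.10468757  0.02880565  0.08370858]
```

View pics/d.png

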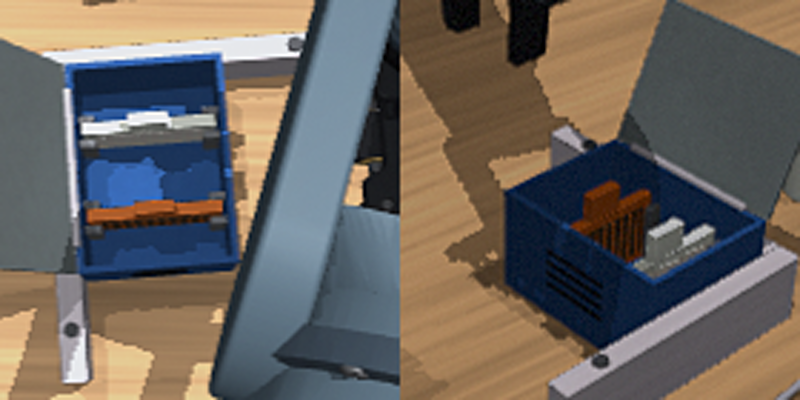

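The flap stands open by itself. The orange plate is in the nearer slot (tab at crop (153,208) left, (602,200) right) and the white one in the far slot. I'll measure the tab and check the rim against home.

```bash
python3 - <<'E'
from h import *
d=np.load("cap.npz"); 
c=eyes.capture("top");w=eyes.capture("scene")
H=hsv(c); 
print("pred tab top corners px",proj(c,[W(-.114+i,-.06+j,.088) for i,j in((-.005,-.015),(-.005,.015),(.005,.015),(.005,-.015))]).round(1).tolist())
o=(H[...,0]>4)&(H[...,0]<16)&(H[...,1]>190)&(H[...,2]>90); m,ce,st=blob(o,(275,180,325,235)); print("orange blob",ce,st)
for y in range(st[1],st[1]+st[3]): x=np.where(m[y])[0]; print(y,x.min(),x.max(),len(x))
k=(H[...,0]>100)&(H[...,0]<120)&(H[...,1]>120); bm,_,bs=blob(cv2.morphologyEx(k.astype(np.uint8),cv2.MORPH_CLOSE,np.ones((15,15)))>0,(265,145,335,250)); hull=cv2.convexHull(np.argwhere(bm)[:,::-1].astype(np.int32)); ap=cv2.approxPolyDP(hull,4,True)[:,0]
print("rim",[S(q).round(4).tolist() for q in onz(c,ap,.09)], ap.tolist()); print("pred rim",proj(c,[W(x,y,.09) for x,y in((0,0),(0,-.12),(-.16,-.12),(-.16,0))]).round(1).tolist())
Hs=hsv(w);o=(Hs[...,0]>4)&(Hs[...,0]<16)&(Hs[...,1]>190)&(Hs[...,2]>90);m,ce,st=blob(o,(325,180,380,240));print(st);print("pred scene",proj(w,[W(-.114+i,-.06+j,.088) for i,j in((-.005,-.015),(-.005,.015),(.005,.015),(.005,-.015))]).round(1).tolist())
ys=np.argwhere(m); print("scene top row",ys[ys[:,0]<=ys[:,0].min()+2][:,1].min(),ys[ys[:,0]<=ys[:,0].min()+2][:,1].max(),ys[:,0].min())
E
```

```text
pred tab top corners px [[320.7, 213.3], [306.7, 214.4], [306.4, 209.8], [320.3, 208.7]]
orange blob [307.82222222 212.91111111] [291 210  34   8  90]
210 313 319 7
211 308 324 17
212 306 324 16
213 293 323 18
214 291 322 17
215 291 307 3
216 291 307 8
217 291 294 4
rim [[-0.1655, -0.0995, 0.09], [-0.1597, -0.0004, 0.09], [-0.0009, -0.0043, 0.09], [-0.0028, -0.1132, 0.09]] [[334, 234], [287, 235], [284, 162], [334, 159]]
pred rim [[282.0, 161.8], [337.0, 157.5], [343.4, 230.7], [286.8, 235.2]]
[335 194  12   6  30]
pred scene [[334.4, 197.4], [344.2, 192.5], [347.3, 194.4], [337.6, 199.2]]
scene top row 338 346 194
```

Everything agrees with home to about a millimetre. I'll seat the case once more with a light +x push, since it last slid along the far rail. Then I'll fetch the plate.

Request:
send_rows(rows="0 0 0 0.028 -0.0297 0 -1; 0 0 0 0.028 -0.0297 0 -1; 0 0 0 0.028 -0.0297 0 -1; 0 0 0 0.028 -0.0297 0 -1; 0 0 0 0.028 -0.0297 0 -1")

```text
time_s: 17.7
position: [0.456, 0.0811, 0.2729]
orientation: [-2.109, -2.324, -0.002]
contact_force: [0.2, 0.4, 1.3]
finger_gap: 0.0103
finger_force: 0.0
```

Request:
send_rows(rows="0 0 0 0 0 0.042 -1; 0 0 0 0 0 0.042 -1; 0 0 0 0 0 0.042 -1; 0 0 0 0 0 0.042 -1; 0 0 0 0 0 0.04 -1")

```text
time_s: 18.2
position: [0.457, 0.081, 0.0638]
orientation: [-2.109, -2.325, -0.003]
contact_force: [-0.0, 0.2, -0.4]
finger_gap: 0.0003
finger_force: 0.0
```

Request:
send_rows(rows="0 0 0 0 0.01 0 -1; 0 0 0 0 0.01 0 -1; 0 0 0 0 0.01 0 -1; 0 0 0 0 0.008 0 -1; 0 0 0 0 0 0 -1")

```text
time_s: 18.7
position: [0.4982, 0.0828, 0.0669]
orientation: [2.113, 2.324, 0.006]
contact_force: [-0.6, 0.5, -0.4]
finger_gap: 0.0009
finger_force: 0.0
```

```bash
python3 - <<'E'
from h import *
s=readout.observe();print(s["position"],S(s["position"]),s["contact_force"]);turn(R.from_rotvec(s["orientation"]),PD)
E
```

```text
[0.49816906 0.08282677 0.06685251] [-0.1891541  -0.05479462  0.06685251] [-0.61315888  0.48659528 -0.4179071 ]
turn [ 0.17 -0.13 -0.06] rows 1 each [ 0.169 -0.134 -0.058]
```

Request:
send_rows(rows="0 0 0 0 0.004 0 -1; 0 0 0 0 0.004 0 -1; 0 0 0 0 0.002 0 -1; 0 0 0 0 0.002 0 -1; 0 0 0 0 0 0 -1")

```text
time_s: 19.2
position: [0.5074, 0.0839, 0.0649]
orientation: [-2.112, -2.322, -0.002]
contact_force: [0.4, 0.5, 1.3]
finger_gap: 0.0003
finger_force: 0.0
```

Request:
send_rows(rows="0 0 0 0 0.001 0 -1; 0 0 0 0 0.001 0 -1; 0 0 0 0 0 0 -1; 0 0 0 0 0 0 -1; 0 0 0 0 0 0 -1")

```text
time_s: 19.7
position: [0.5092, 0.0842, 0.0649]
orientation: [-2.112, -2.322, -0.002]
contact_force: [0.1, 0.4, -0.8]
finger_gap: 0.0006
finger_force: 0.0
```

Request:
send_rows(rows="0 0 0 0 0.001 0 -1; 0 0 0 0 0.001 0 -1; 0 0 0 0 0.001 0 -1; 0 0 0 0 0 0 -1; 0 0 0 0 0 0 -1")

```text
time_s: 20.2
position: [0.5101, 0.0843, 0.0647]
orientation: [-2.109, -2.32, 0.004]
contact_force: [-10.8, -1.9, 7.9]
finger_gap: 0.0004
finger_force: 5.6
```

Request:
send_rows(rows="0 0 0 0 0.001 0 -1; 0 0 0 0 0.001 0 -1; 0 0 0 0 0 0 -1; 0 0 0 0 0 0 -1; 0 0 0 0 0 0 -1")

```text
time_s: 20.7
position: [0.5103, 0.0844, 0.0647]
orientation: [-2.107, -2.318, 0.009]
contact_force: [-18.6, -4.3, 17.5]
finger_gap: 0.0004
finger_force: 10.0
```

Request:
send_rows(rows="0 0 0 0 0.001 0 -1; 0 0 0 0 0.001 0 -1; 0 0 0 0 0 0 -1; 0 0 0 0 0 0 -1; 0 0 0 0 0 0 -1")

```text
time_s: 21.2
position: [0.5103, 0.0844, 0.0647]
orientation: [-2.104, -2.316, 0.014]
contact_force: [-27.0, -6.2, 25.6]
finger_gap: 0.0003
finger_force: 15.1
```

Request:
send_rows(rows="0 0 0 0 -0.015 0 -1; 0 0 0 0 -0.015 0 -1; 0 0 0 0 0 -0.045 -1; 0 0 0 0 0 -0.045 -0.32; 0 0 0 0 0.044 -0.01 -0.32")

```text
time_s: 21.7
position: [0.531, 0.0861, 0.1721]
orientation: [2.11, 2.322, 0.011]
contact_force: [2.0, -0.3, 0.4]
finger_gap: 0.0143
finger_force: 0.0
```

Request:
send_rows(rows="0 0 0 -0.0055 0.044 0 -0.32; 0 0 0 0 0 0 -0.32; 0 0 0 0 0 0 -0.32; 0 0 0 0 0 0 -0.32; 0 0 0 0 0 0 -0.32")

```text
time_s: 22.2
position: [0.5736, 0.0847, 0.1645]
orientation: [-2.111, -2.321, -0.001]
contact_force: [-0.5, 0.6, -0.2]
finger_gap: 0.0305
finger_force: 0.0
```

```bash
python3 - <<'E'
from h import *
s=readout.observe();A=R.from_rotvec(s["orientation"]);p=s["position"];print(p,S(p),s["finger_gap"]);turn(A,PD);shift(A,p,W(-.114,-.06,.069))
c=eyes.capture("wrist");cv2.imwrite("pics/e.png",c["pixels"][:,:,::-1])
print(proj(c,[W(-.114+i,-.06+j,.088) for i,j in((-.005,-.015),(-.005,.015),(.005,.015),(.005,-.015))]).round(1).tolist())
E
```

```text
[0.57359788 0.08470181 0.16454099] [-0.11389286 -0.06015826  0.16454099] 0.030531275221937777
turn [-0.13 -0.18 -0.06] rows 1 each [-0.129 -0.181 -0.061]
shift [-0.0001  0.0001  0.0955] rows 2 each [-0.0001  0.0001  0.0478]
[[317.2, 229.5], [316.7, 186.9], [332.2, 186.8], [332.0, 229.5]]
```

View pics/e.png

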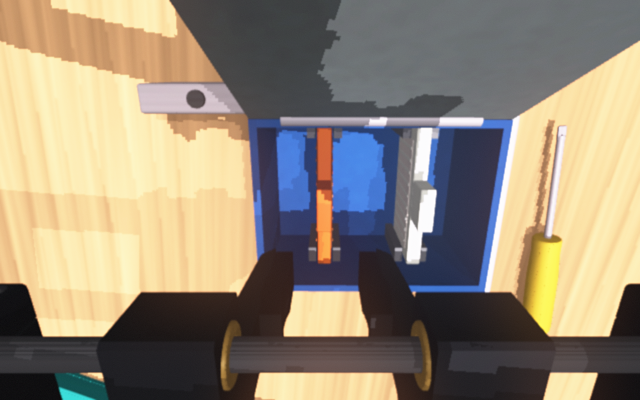

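The wrist view shows the orange tab at about (324,208), as predicted and centred between the fingers (about 292 and 360). I descend and grip.

Request:
send_rows(rows="0 0 0 0 0 0.032 -0.32; 0 0 0 0 0 0.032 -0.32; 0 0 0 0 0 0.022 -0.32; 0 0 0 0 0 0.0095 -0.32; 0 0 0 0 0 0 -0.32", squeeze=20)

```text
time_s: 22.75
position: [0.5733, 0.0849, 0.0683]
orientation: [-2.11, -2.32, 0.001]
contact_force: [-0.2, 0.2, -0.4]
finger_gap: 0.03
finger_force: 0.0
```

Request:
send_rows(rows="0 0 0 0 0 0 -1; 0 0 0 0 0 0 -1; 0 0 0 0 0 0 -1; 0 0 0 0 0 0 -1; 0 0 0 0 0 0 -1")

```text
time_s: 23.25
position: [0.5746, 0.0847, 0.0708]
orientation: [-2.112, -2.322, -0.001]
contact_force: [-3.5, -0.7, 5.9]
finger_gap: 0.0098
finger_force: 20.2
```

Request:
send_rows(rows="0 0 0 0 0 -0.008 -1; 0 0 0 0 0 -0.012 -1; 0 0 0 0 0 -0.015 -1; 0 0 0 0 0 -0.015 -1; 0 0 0 0 0 -0.015 -1")

```text
time_s: 23.75
position: [0.5752, 0.0846, 0.1363]
orientation: [-2.112, -2.323, -0.003]
contact_force: [-1.0, 0.1, -0.0]
finger_gap: 0.0101
finger_force: 19.9
```

Request:
send_rows(rows="0 0 0 0 0 -0.015 -1; 0 0 0 0 0 -0.02 -1; 0 0 0 0 0 -0.02 -1; 0 0 0 0 0 -0.015 -1; 0 0 0 0 0 0 -1")

```text
time_s: 24.25
position: [0.5765, 0.0843, 0.2075]
orientation: [2.113, 2.323, 0.007]
contact_force: [0.7, 0.7, -1.5]
finger_gap: 0.01
finger_force: 19.9
```

```bash
python3 - <<'E'
from h import *
s=readout.observe();A=R.from_rotvec(s["orientation"]);p=s["position"];print(p,S(p),s["finger_gap"],s["finger_force"],s["contact_force"]);turn(A,PD)
T=np.array([.5677,-.248]);shift(A,p,np.r_[T,p[2]]);shift(A,[0,0,p[2]],[0,0,.1658])
E
```

```text
[0.57645026 0.08434831 0.20752399] [-0.1110875  -0.06078354  0.20752399] 0.010044963007902133 19.863787977956235 [ 0.67169418  0.71745199 -1.50022312]
turn [ 0.23 -0.13 -0.07] rows 1 each [ 0.229 -0.128 -0.071]
shift [-0.33   -0.0402 -0.0009] rows 7 each [-0.0471 -0.0057 -0.0001]
shift [-0.0001 -0.0002  0.0417] rows 1 each [-0.0001 -0.0002  0.0417]
```

Request:
send_rows(rows="0 0 0 -0.02 -0.0025 0 -1; 0 0 0 -0.033 -0.004 0 -1; 0 0 0 -0.04 -0.005 0 -1; 0 0 0 -0.04 -0.005 0 -1; 0 0 0 -0.04 -0.005 0 -1")

```text
time_s: 24.75
position: [0.569, -0.091, 0.2029]
orientation: [-2.11, -2.321, -0.001]
contact_force: [1.7, -0.3, 0.3]
finger_gap: 0.0099
finger_force: 19.9
```

Request:
send_rows(rows="0 0 0 -0.04 -0.005 0 -1; 0 0 0 -0.04 -0.005 0 -1; 0 0 0 -0.037 -0.0045 0 -1; 0 0 0 -0.025 -0.003 0 -1; 0 0 0 -0.015 -0.0012 0 -1")

```text
time_s: 25.25
position: [0.5651, -0.2499, 0.2022]
orientation: [-2.113, -2.319, -0.001]
contact_force: [-0.1, 0.5, -0.5]
finger_gap: 0.0095
finger_force: 19.9
```

Request:
send_rows(rows="0 0 0 0 0 0.01 -1; 0 0 0 0 0 0.015 -1; 0 0 0 0 0 0.011 -1; 0 0 0 0 0 0 -1; 0 0 0 0 0 0 -1")

```text
time_s: 25.75
position: [0.5658, -0.2465, 0.1666]
orientation: [-2.109, -2.322, -0.001]
contact_force: [0.4, 0.0, -0.5]
finger_gap: 0.0098
finger_force: 19.9
```

```bash
python3 - <<'E'
from h import *
s=readout.observe();A=R.from_rotvec(s["orientation"]);p=s["position"];print(p,s["finger_gap"],s["finger_force"]);turn(A,PD)
T=np.array([.5677,-.248]);shift(A,p,np.r_[T,.1658])
c=eyes.capture("top");w=eyes.capture("scene"); 
cv2.imwrite("pics/f.png",np.hstack([c["pixels"][130:330,200:500,::-1],w["pixels"][130:330,130:430,::-1]]));i=cv2.imread("pics/f.png");cv2.imwrite("pics/f.png",cv2.resize(i,(800,267)))
i=w["pixels"][140:340,150:330,::-1];cv2.imwrite("pics/g.png",cv2.resize(i,None,fx=3,fy=3))
# where the plate's lower edge corners should appear, offset of crop g
y=A.as_matrix()[:,0]; b=np.r_[p[:2],p[2]-.0658]; print(((proj(w,[b+.052*y,b-.052*y,np.r_[T,.0]])-[150,140])*3).round(0).tolist())
H=hsv(w);m,_,_=blob((abs(H[...,0]-60)<12)&(H[...,1]>120)); print(S(p))
E
```

```text
[ 0.56576446 -0.24652908  0.16657843] 0.009774158074569246 19.863699143752456
turn [-0.14 -0.23  0.01] rows 1 each [-0.141 -0.232  0.007]
shift [-0.0017  0.0018  0.0008] rows 1 each [-0.0017  0.0018  0.0008]
[[219.0, 280.0], [69.0, 351.0], [166.0, 437.0]]
[-0.15343956 -0.38911315  0.16657843]
```

View pics/f.png

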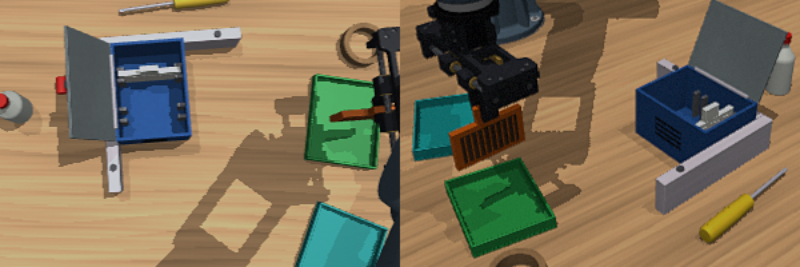

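View pics/g.png

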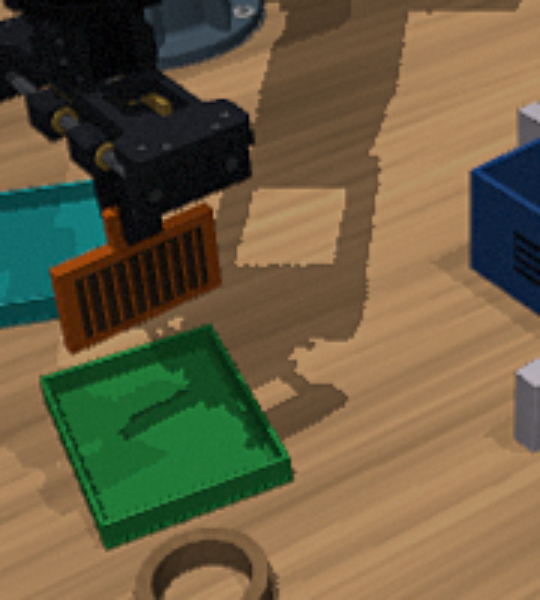

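The plate hangs over the green tray, with lower corners at about (72,352) and (220,287) against a predicted (69,351) and (219,280). The case is flush, the flap open, and the white filter in place. One numeric check of the plate's tilt, then I settle.

Request:
send_rows(rows="0 0 0 -0.0017 0.0018 0.0008 -1; 0 0 0 0 0 0 -1; 0 0 0 0 0 0 -1; 0 0 0 0 0 0 -1; 0 0 0 0 0 0 -1")

```text
time_s: 26.35
position: [0.5678, -0.2494, 0.1666]
orientation: [-2.112, -2.322, -0.002]
contact_force: [0.4, 0.3, -0.2]
finger_gap: 0.0095
finger_force: 19.9
```

```bash
python3 - <<'E'
from h import *
s=readout.observe();A=R.from_rotvec(s["orientation"]);p=s["position"];print(p,np.abs(s["qd"]).max())
w=eyes.capture("scene");H=hsv(w);o=(H[...,0]>4)&(H[...,0]<16)&(H[...,1]>190)&(H[...,2]>60)
m,_,st=blob(cv2.morphologyEx(o.astype(np.uint8),cv2.MORPH_CLOSE,np.ones((7,7)))>0,(160,195,235,265)); hull=cv2.convexHull(np.argwhere(m)[:,::-1].astype(np.int32));print(st,cv2.approxPolyDP(hull,3,True)[:,0].tolist())
y=A.as_matrix()[:,0]; x=A.as_matrix()[:,1]
for dz in (0,.06): 
  for k in(-1,1): print(dz,k,proj(w,np.r_[p[:2],p[2]-.0658+dz]+.052*k*y+.005*x).round(1))
E
```

```text
[ 0.56782268 -0.2493864   0.16659625] 0.001466410352105489
[ 166  209   57   50 1604] [[219, 211], [222, 236], [171, 256], [166, 231], [183, 211]]
0 -1 [[173.1 259.6]]
0 1 [[223.4 235.8]]
0.06 -1 [[167.4 232.7]]
0.06 1 [[220.1 209.8]]
```

```bash
python3 - <<'E'
from h import *
s=readout.observe();A=R.from_rotvec(s["orientation"]);p=s["position"];M=A.as_matrix()
w=eyes.capture("scene");H=hsv(w);o=(H[...,0]>2)&(H[...,0]<18)&(H[...,1]>170)&(H[...,2]>40)
m,_,st=blob(cv2.morphologyEx(o.astype(np.uint8),cv2.MORPH_CLOSE,np.ones((5,5)))>0,(160,195,235,270))
E=np.array([(x,np.where(m[:,x])[0].max()+.5) for x in range(176,219)],float); L=np.polyfit(*E.T,1)
print("slope",L[0],"row@198",np.polyval(L,198))
for deg in(-6,-4,-2,0,2,4):
  t=np.radians(deg); y=np.cos(t)*M[:,0]+np.sin(t)*np.array([0,0,1]); dn=np.array([0,0,-1])*np.cos(t)+np.sin(t)*M[:,0]
  g=np.r_[p[:2],p[2]+.01]; b=g+dn*.0758+.005*M[:,1]; q=proj(w,[b-.052*y,b+.052*y]); k=np.polyfit(q[:,0],q[:,1],1);print(deg,k[0].round(4),np.polyval(k,198).round(1))
E
```

```text
slope -0.4633041377227426 row@198 247.19948655995177
-6 -0.3764 247.9
-4 -0.4086 247.8
-2 -0.4412 247.8
0 -0.474 247.8
2 -0.5073 247.9
4 -0.541 248.0
```

Tilt is under 1°, the height matches, and the arm is still.

```bash
python3 -c "
from plant import job;print(job.finish_job())"
```

```text
the job is handed in; nothing more can be done
None
```

The job is handed in: the case is flush in the corner with its flap open and the white filter in its slot, and the used filter is held upright and still, about 10 cm above the bench over the middle of the green tray.

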